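# Fish the baren out of the deep tool well

## Task

The baren (the flat rubbing block with an arched wire handle) has dropped to the bottom of one of the two deep, narrow bays of the plywood tool box. Take the long hook from its rack, catch the baren by its wire handle with the hook (never with the fingers), lift it out and set it down flat, right way up, in the middle of the paper-covered board. Then hang the hook back on its rack by its collar, let go of it, and leave the ink jars, the bottle and the other tools where they are.

Things in the scene. Friction and masses are not known exactly. Their poses are not given: they have to be found in the camera images.
- picker_handle (a point): Centre of the long hook's dark wooden handle, a flat upright block 18 mm thick along its own y, 30 mm wide along x, 60 mm tall; z up along the tool. Directly under it a round steel collar (44 mm across, 4 mm thick), then a straight 7 mm steel shaft on the same axis down to the hook. The tool's lowest point is 162 mm below this point
- picker_hook (a point): Where a wire sits in the J-shaped hook: on top of its 5 mm thick foot, mid-trough, 157 mm below the handle's centre and 9 mm along the tool's +y from the shaft's axis. The foot runs along +y to a 5 mm thick upright tip, outer face 20.5 mm from the shaft's axis, top 9.5 mm above this point. The trough is 12 mm wide. Axes as the handle's
- picker_collar (a point): Centre of the underside of the hook's collar, on the shaft's axis, 34 mm below the handle's centre; it rests on the rack's prongs. Axes as the handle's
- picker: The whole long hook (loose, about 120 g, 192 mm tall); origin on the shaft's axis at its lowest point, axes as the handle's. At the start it hangs upright by its collar on the rack, its hook pointing roughly to the rack's +y
- rack_seat (a point): Mid-fork point on top of the fixed rack's two prongs, 165 mm above the table, where the collar's underside centre hangs. Prongs run along the rack's x, 20 mm apart (10 to 26 mm either side in y), from the post (face 50 mm behind, +x) to the open front end 42 mm ahead (-x). Lips 5 mm high stand on the prong ends, 34 to 42 mm ahead
- rack: The wooden rack; origin on the table below the seat, axes as the seat's. The tool goes in and out by the open front (-x), lifted at least 8 mm to pass the lips; its hook does not fit up through the fork. The post is not taller than the prongs; the base plate is 12 mm thick and reaches 30 mm ahead of the origin
- well: Fixed plywood tool box open at the top, 132 mm (x) by 166 mm (y) by 140 mm high, walls and floor 6 mm thick; origin under its centre. A wall along x splits it into two bays, each 120 mm (x) by 74 mm (y) inside, centred 40 mm either side of the origin in y. The baren lies in one, a bottle stands in the other
- baren: The baren (loose, about 180 g): black plastic block 96 mm (x) by 62 mm (y) by 10 mm thick, with an arched 5 mm steel wire handle standing on it in its x-z plane. Origin at the centre of its underside; z up. At the start it lies flat on the floor of a bay, its x roughly along the bay's x
- baren_handle (a point): Centre of the wire at the top of the baren's arched handle, 44 mm above its underside; the wire is 5 mm thick, runs along the baren's x and falls 10 mm over 34 mm to either side before bending down; beneath its top is a free gap of 31 mm above the block
- baren_base (a point): Centre of the baren's underside
- board_top (a point): Centre of the top face of the fixed paper-covered board, 180 mm (x) by 150 mm (y), 8 mm thick. It lies on the left or the right, the rack on the other side
- bottle: Bystander: white bottle with black cap, 48 mm across and 100 mm tall, in the other bay; origin under its centre
- jar_front: Bystander: ink jar, 64 mm across and 65 mm tall, in front of the tool box; origin under its centre
- jar_back: Bystander: ink jar, 68 mm across and 65 mm tall, behind the tool box; origin under its centre
- jar_side: Bystander: ink jar, 60 mm across and 60 mm tall, beyond the left-hand place; origin under its centre
- brayer: Bystander: ink roller, 100 mm wide with wooden handle, 168 mm long and 36 mm high, lying behind the tool box
- lino: Bystander: wooden block 100 by 140 by 12 mm lying at the right near the robot; origin under its centre
Not all that is in view belongs to the job. There is more than one size of the picker; the job needs the larger. What is shaped like the baren but orange is not meant.

How it is judged:
By the outcome, as a careful person would: the job done as asked, in the order asked, and still so for the second after the job is handed in, with the robot touching nothing.
It also fails if it takes over 72 s, if anything falls off the work surface, if the arm or the gripper's body presses on something with over 40 N, if the wrist force passes 120 N, or if a joint passes its speed limit or range.

## Robot

A 6-joint arm with a two-finger parallel gripper is mounted at the origin on the work surface. World frame = base frame: x ahead of the robot, y to its left, z up, the work surface at z = 0. Lengths are in m, angles in degrees, forces in N, time in s.
With the tool pointing down it reaches from about 0.4 to 0.825 m from the base axis. Payload 7 kg.
Tool frame: the origin (TCP) lies midway between the tips of the shut fingers; the grasp point (between the pads) lies 19 mm behind it; z points along the fingers, y is the line along which they close (so a half turn about z gives the same grasp; the last joint's range is limited). The gripper opens to 88 mm and grips with 3 to 60 N. Pads are 19 mm wide; open, the fingers measure 130 mm over their backs; the gripper's body (78 mm by 193 mm) begins 47 mm behind the grasp point.
Start: joints at [-50.988, 20.546, 0.682, 0, -70.136, -16.507], TCP at [0.258, -0.624, 0.227] pointing down, gripper open.
Joint ranges: [-176.03, 176.03], [-82.01, 121.73], [-58.28, 71.71], [-173.87, 95.51], [-174.79, -0.11], [-173.66, 173.66]. Speed limits (degrees/s): [136.94, 136.94, 172.46, 180, 180, 180].

## Interface

Orientations are given as [roll, pitch, yaw] about the fixed x, y, z axes, in that order (R = Rz(yaw) Ry(pitch) Rx(roll)).
In Python, from plant import r, eyes, workorder gives the robot as it stands.
- The arm moves only by the tool step_arm, never from a script. Its argument "plan" is a list of rows, each a list of 5 numbers: the shift along the tool's x, y, z each as a share of 25 cm, from -1 to 1, then the turn about the tool's z as a share of 60 degrees, from -1 to 1, then the finger opening in mm, from 0 to 87.6. In form: [[x, y, z, turn, jaw], ...]. A call has 1 to 12 rows; each row is the pose to reach, as a shift and turn from the pose commanded when the call began, along the tool's axes at that moment; what a row does not reach only later rows make up. A row lasts 1/12 s, in which the tool goes at most 41.7 mm and 7.16 degrees, less where a joint would pass 70% of its speed; a pose out of reach is approached as far as the arm can. A call with a number of a shift or a turn outside -1 to 1 is refused whole. A call with a gripper value outside its range is refused whole. The fingers move at their own pace and stop on an object; "newtons" is the grip in N (left out, the last holds). Time passes only in rows, so rows that repeat a pose let the fingers close. It gives the time, the measured TCP pose, the force, the opening and the grip force at its end, in the units of the state.
- r.get_state(): the state, without advancing time (a new reading comes with each control period).
- eyes.capture(name): name is "scene" or "top"; returns the picture (420x560x3 uint8, red, green, blue); there is no depth.
- eyes.camera_model(name): a dict with "fov_y" (degrees; the focal length in pixels is half the picture's height over the tangent of half this angle, whatever the lens; pixels are square), "cx", "cy" (the principal point, pixels), "world_to_cam" (4x4, takes a point from world to camera coordinates). Camera axes: x right, y up, looking along -z (the intrinsics and any distortion apply to the point x, -y, -z); pixel columns grow to the right and rows downward; lengths in m; the calibration is good to about 2 mm. A picture is of the moment at which its call begins. camera_model takes no time and is no camera call.
- workorder.close_job(): hands the job in; it is judged then, once.
The state is a dict: "time_s": time; "joints": joint angles; "qd": joint speeds; "joint_torque": joint torques, N m; "tcp_pos": TCP position; "eef_rot": TCP orientation; "contact_force": force on the tool from outside, world axes, zero at the start; "moment": the same for the moment, N m; "gripper_width": finger opening in m; "gripper_force": force on a finger pad.
Only numpy, scipy, OpenCV 4.12 (cv2) and the standard library are available. Lean on these libraries where they do the work, as an engineer would, in place of code of your own. Each camera call takes 0.05 s, during which the arm holds its last target. There are 200 camera calls.

## Working session

There is one attempt and no reset: what is moved stays moved. The work goes in short steps, Python scripts to look and compute and a tool call to move; the robot and the scene stay as the last step left them, time stands still between calls to the robot, and variables do not carry over. Pictures are saved under pics/ and viewed, at most 10 in all, crops included, and the job is handed in when it is done.

Besides the shell and the picture viewer there is one more tool, called after ">>>" in YAML: its name, and indented under it one key for each argument. step_arm: Moves the arm, as the interface text tells. Its arguments: {"type":"object","properties":{"plan":{"type":"array"},"newtons":{"type":"number"}},"required":["plan"]}

```bash
ls; mkdir -p pics; python3 - <<'E'
from plant import r, eyes, workorder
import cv2, numpy as np
for n in("scene","top"):
    im=eyes.capture(n); cv2.imwrite(f"pics/{n}0.png",cv2.resize(im[:,:,::-1],(800,600),interpolation=cv2.INTER_CUBIC)); np.save(f"pics/{n}0.npy",im)
    m=eyes.camera_model(n); print(n,{k:(np.round(v,4).tolist() if k=="world_to_cam" else v) for k,v in m.items()})
print(r.get_state())
E
```

```text
pics
scene {'fov_y': 46.269694913863944, 'cx': 276.54505823773735, 'cy': 209.21115974104586, 'world_to_cam': [[-0.7794, 0.6265, -0.009, 0.3862], [-0.5041, -0.6186, 0.6026, 0.1748], [0.372, 0.4742, 0.798, -1.5472], [0.0, 0.0, 0.0, 1.0]]}
top {'fov_y': 43.509468853066444, 'cx': 277.1802334748774, 'cy': 208.20915466232267, 'world_to_cam': [[0.0034, -0.9998, -0.0203, 0.0528], [0.9929, 0.001, 0.1192, -0.5469], [-0.1192, -0.0206, 0.9927, -1.4217], [0.0, 0.0, 0.0, 1.0]]}
{'time_s': 0.1, 'joints': array([-5.09876524e+01,  2.05864879e+01,  6.40198329e-01, -1.69966082e-02,
       -7.01373866e+01, -1.65071701e+01]), 'qd': array([-0.06914957, -0.07186178,  0.03759443,  0.15360106, -0.06344583,
       -0.03921527]), 'joint_torque': array([-9.68346540e-04, -5.84162271e+01,  2.93751669e+01,  7.01544642e+00,
        1.01416820e-02, -7.04394120e-05]), 'tcp_pos': array([ 0.2581749 , -0.62320357,  0.22573716]), 'eef_rot': array([ 1.79915232e+02, -8.45705732e-03, -1.57500603e+02]), 'contact_force': array([-1.17838306,  0.41512495, -1.45784524]), 'moment': array([-0.03342705,  0.00446695, -0.01973325]), 'gripper_force': 0.0, 'gripper_width': 0.08762479607338858}
```

View pics/scene0.png

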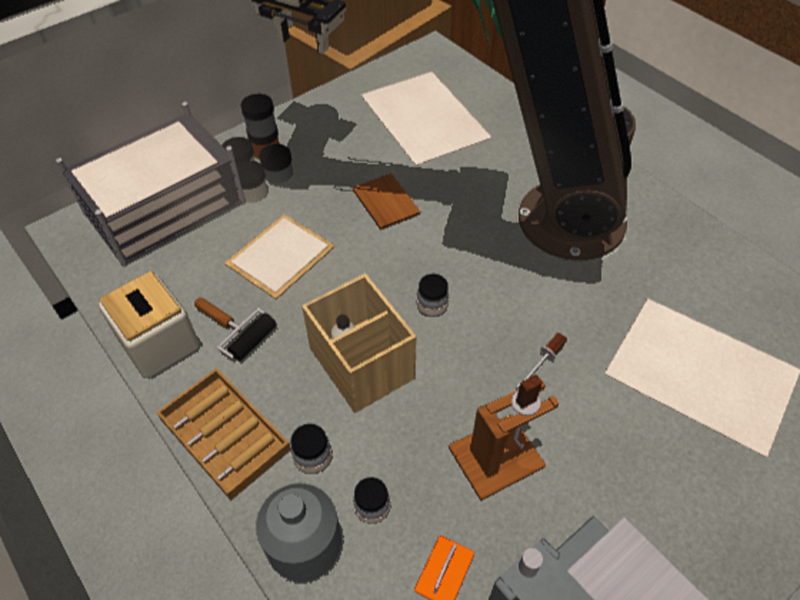

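View pics/top0.png

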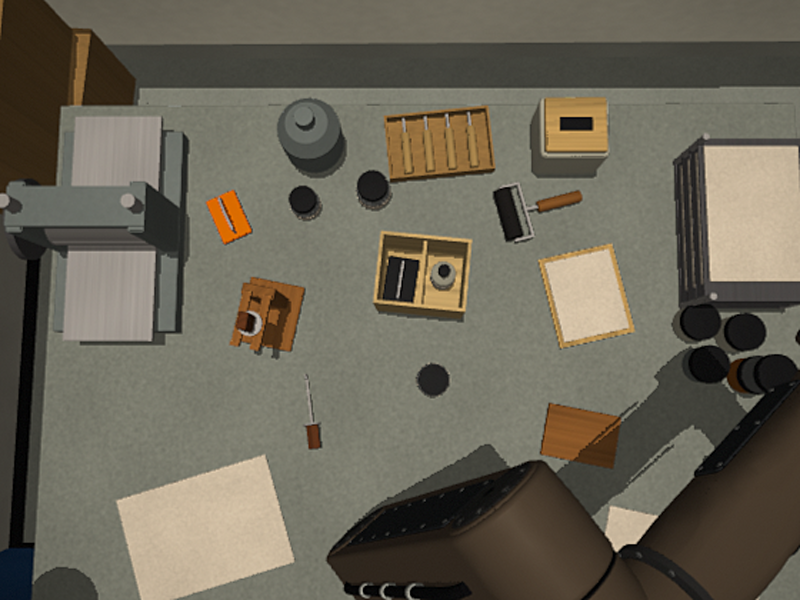

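The top view shows these candidates, in 800-px coordinates:
- **Hook:** the large one hangs on the rack at (246,322). The smaller one lies on the table at (313,435).
- **Baren:** the black one is in the left bay at (400,278). The orange one at (228,215) is a decoy.
- **Board:** the paper in a wooden frame at (586,296). The plain sheets at (205,525) and (425,118 in the scene view) are not the board.

I choose the rack hook, the black baren and the framed board. Next is one close crop to check them.

```bash
cat > h.py <<'E'
import numpy as np, cv2
from plant import r, eyes, workorder
def cam(n):
    m=eyes.camera_model(n); f=210/np.tan(np.radians(m["fov_y"]/2)); return f,m["cx"],m["cy"],np.array(m["world_to_cam"])
def ray(n,p):
    f,cx,cy,T=cam(n); R=T[:3,:3]; o=-R.T@T[:3,3]
    d=R.T@np.array([(p[0]-cx)/f,-(p[1]-cy)/f,-1]); return o,d/np.linalg.norm(d)
def plane(n,p,z):
    o,d=ray(n,p); return o+d*(z-o[2])/d[2]
def tri(a,b):
    (o1,d1),(o2,d2)=ray("top",a),ray("scene",b)
    s=np.linalg.lstsq(np.c_[d1,-d2],o2-o1,rcond=None)[0]; p,q=o1+s[0]*d1,o2+s[1]*d2
    return (p+q)/2,np.linalg.norm(p-q)
def proj(n,P):
    f,cx,cy,T=cam(n); c=T[:3,:3]@np.array(P)+T[:3,3]; return np.array([cx+f*c[0]/-c[2],cy-f*c[1]/-c[2]])
def crops(out,specs,w=400,h=300):
    # specs: (img,x0,y0,scale) ; tiles 2x2 
    t=[]
    for im,x0,y0,s in specs:
        M=np.float32([[s,0,-x0*s],[0,s,-y0*s]]); t.append(cv2.warpAffine(im[:,:,::-1].copy(),M,(w,h),flags=cv2.INTER_CUBIC))
    cv2.imwrite(out,np.vstack([np.hstack(t[i:i+2]) for i in range(0,len(t),2)]))
E
python3 - <<'E'
from h import *
t=np.load("pics/top0.npy"); s=np.load("pics/scene0.npy")
crops("pics/c1.png",[(t,155,190,5),(s,310,230,3.5),(t,255,158,5),(s,205,185,3.5)])
# board & box quads by colour
hsv=cv2.cvtColor(t,cv2.COLOR_RGB2HSV)
for p in [(410,208),(267,165),(390,176),(285,195)]: print(p,hsv[p[1],p[0]])
E
```

```text
(410, 208) [ 18  54 209]
(267, 165) [ 19 126 186]
(390, 176) [ 32  26 128]
(285, 195) [30 15 35]
```

View pics/c1.png

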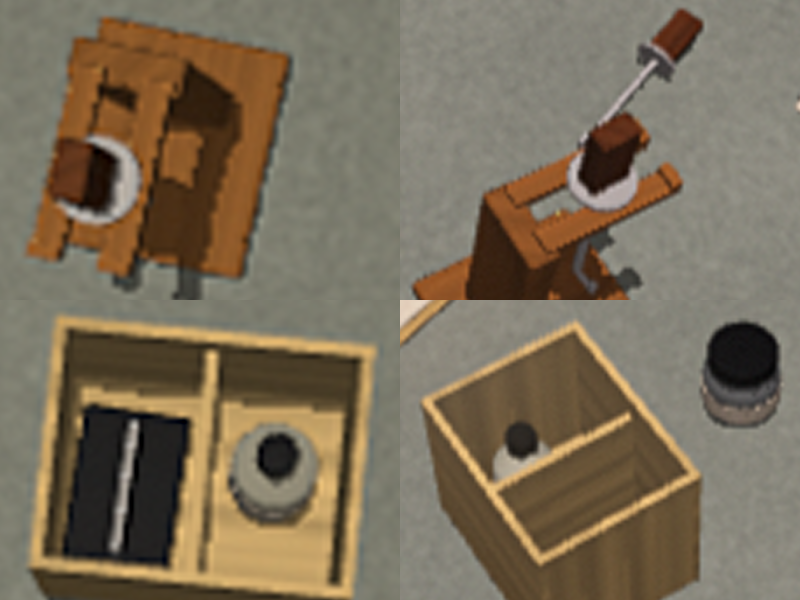

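The crop confirms the choice: the larger hook hangs by its collar on the rack fork, and the black baren with its wire (tile centre ≈(125,486)) lies in the left (+y) bay, with the bottle in the other. Now I measure.

```bash
python3 - <<'E'
from h import *
np.set_printoptions(precision=4,suppress=True)
T=lambda u,v,x0,y0:(x0+u/5,y0+v/5)
a=lambda u,v:T(u,v,155,190); b=lambda u,v:T(u,v,255,158)
t=np.load("pics/top0.npy"); hsv=cv2.cvtColor(t,cv2.COLOR_RGB2HSV)
# collar ring pixels
m=np.zeros(t.shape[:2],bool); m[212:240,160:188]=1; m&=(hsv[...,2]>150)&(hsv[...,1]<60)
ys,xs=np.nonzero(m); P=np.array([plane("top",(x+0*.5,y),.169)[:2] for x,y in zip(xs,ys)])
(cx,cy),rad=cv2.minEnclosingCircle(P.astype(np.float32)); print("collar minencl",cx,cy,rad,len(P))
A=np.c_[2*P,np.ones(len(P))]
for n,q in [("prL",((78,70),(28,250))),("prLin",((104,70),(64,250))),("prRout",((185,65),(130,275))),("prRin",((155,75),(100,262)))]:
    p0,p1=[plane("top",a(*c),.165) for c in q]; d=p0-p1; print(n,p0[:2],p1[:2],np.degrees(np.arctan2(d[1],d[0])))
top=[(62,138),(93,147),(86,203),(50,195)]
c=[plane("top",a(*q),.229)[:2] for q in top]; print("htop",np.array(c),np.mean(c,0))
s=lambda u,v:(310+(u-400)/3.5,230+v/3.5)
print("tri handle top",tri(a(72,171),s(618,130)))
box=[(58,18),(375,47),(350,298),(30,270)]
c=np.array([plane("top",b(*q),.14)[:2] for q in box]); print("box",c,c.mean(0),np.linalg.norm(np.roll(c,-1,0)-c,axis=1))
for n,q in (("wire hi",(134,120)),("wire lo",(116,252))): print(n,plane("top",b(*q),.042)[:2])
blk=[(85,102),(190,118),(172,265),(65,253)]
c=np.array([plane("top",b(*q),.016)[:2] for q in blk]); print("blk",c,c.mean(0),np.linalg.norm(np.roll(c,-1,0)-c,axis=1))
# board
m=((hsv[...,2]>140)&(hsv[...,1]>30)).astype(np.uint8); m[:,:372]=0;m[:,450:]=0;m[:165]=0;m[250:]=0
k=max(cv2.findContours(m,0,2)[0],key=cv2.contourArea); q=cv2.boxPoints(cv2.minAreaRect(k))
c=np.array([plane("top",p,.008)[:2] for p in q]); print("board",c,c.mean(0),np.linalg.norm(np.roll(c,-1,0)-c,axis=1))
E
```

```text
collar minencl 0.4851975739002228 0.30890953540802 0.021408651024103165 63
prL [0.5414 0.3206] [0.4505 0.3432] -13.983323258035302
prLin [0.5415 0.3074] [0.4505 0.3251] -11.025038213001318
prRout [0.544  0.2664] [0.4381 0.2916] -13.37764040902154
prRin [0.5389 0.2815] [0.4446 0.3068] -15.039824601134104
htop [[0.5004 0.3129]
 [0.4961 0.2979]
 [0.4692 0.3005]
 [0.473  0.3179]] [0.4847 0.3073]
tri handle top (array([0.4836, 0.3089, 0.2286]), np.float64(0.00304806423276322))
box [[ 0.6555  0.0796]
 [ 0.6401 -0.0841]
 [ 0.51   -0.0702]
 [ 0.5242  0.0932]] [0.5825 0.0046] [0.1644 0.1309 0.1641 0.132 ]
wire hi [0.6187 0.0413]
wire lo [0.5452 0.051 ]
blk [[0.6335 0.0693]
 [0.6243 0.0101]
 [0.5411 0.0202]
 [0.5478 0.0801]] [0.5867 0.0449] [0.0598 0.0839 0.0603 0.0864]
board [[ 0.6265 -0.2234]
 [ 0.6652 -0.3695]
 [ 0.4839 -0.4105]
 [ 0.446  -0.2665]] [ 0.5554 -0.3175] [0.1512 0.1859 0.1489 0.1856]
```

```bash
cat >> h.py <<'E'
def mv(*tg, sp=.03):
    """targets (x,y,z,yaw) -> shares from the current pose, and rows needed"""
    s=r.get_state(); p=s["tcp_pos"]; y=s["eef_rot"][2]; ya=np.radians(y)
    R=np.array([[np.cos(ya),np.sin(ya),0],[np.sin(ya),-np.cos(ya),0],[0,0,-1]])
    print("t %.2f"%s["time_s"],"tcp",np.round(p,4),"rpy",np.round(s["eef_rot"],2),"w %.4f"%s["gripper_width"],"F",np.round(s["contact_force"],1),"j",np.round(s["joints"],0))
    q=p
    for t in tg:
        d=R.T@(np.array(t[:3])-p); turn=-((t[3]-y+180)%360-180)
        print(t,"->",np.round(d/.25,3),"turn",round(turn/60,3),"rows>=%.1f"%(np.linalg.norm(np.array(t[:3])-q)/.0417)); q=np.array(t[:3])
E
python3 -c "
from h import *
mv((.40,-.45,.30,-157.5),(.48,-.45,.30,-170))"
```

```text
t 0.10 tcp [ 0.2582 -0.6232  0.2257] rpy [ 1.7992e+02 -1.0000e-02 -1.5750e+02] w 0.0876 F [-1.2  0.4 -1.5] j [-51.  21.   1.  -0. -70. -17.]
(0.4, -0.45, 0.3, -157.5) -> [-0.789  0.423 -0.297] turn -0.0 rows>=5.7
(0.48, -0.45, 0.3, -170) -> [-1.085  0.301 -0.297] turn 0.208 rows>=1.9
```

>>> step_arm:
  plan:
    - [-0.12,0.06,-0.15,0,87.6]
    - [-0.25,0.13,-0.297,0.1,87.6]
    - [-0.4,0.2,-0.297,0.2,87.6]
    - [-0.52,0.27,-0.297,0.2,87.6]
    - [-0.65,0.34,-0.297,0.2,87.6]
    - [-0.789,0.423,-0.297,0.2,87.6]
    - [-0.9,0.423,-0.297,0.2,87.6]
    - [-0.9,0.423,-0.297,0.2,87.6]

```text
time_s: 0.77
tcp_pos: [0.4294, -0.4368, 0.3006]
eef_rot: [180.0, 0.1, -169.3]
contact_force: [-0.3, -0.5, 0.3]
gripper_width: 0.0877
gripper_force: 0.0
```

```bash
python3 -c "
from h import *
mv((.48,-.25,.30,-180),(.50,-.2,.3,-191))"
```

```text
t 0.77 tcp [ 0.4294 -0.4368  0.3006] rpy [ 1.7999e+02  5.0000e-02 -1.6926e+02] w 0.0877 F [-0.3 -0.5  0.3] j [-27.  13.  -1.  -0. -77. -52.]
(0.48, -0.25, 0.3, -180) -> [-0.338  0.697  0.002] turn 0.179 rows>=4.6
(0.5, -0.2, 0.3, -191) -> [-0.454  0.878  0.002] turn 0.362 rows>=1.3
```

>>> step_arm:
  plan:
    - [-0.06,0.13,0,0.06,87.6]
    - [-0.13,0.28,0,0.12,87.6]
    - [-0.2,0.42,0,0.18,87.6]
    - [-0.27,0.56,0,0.24,87.6]
    - [-0.35,0.7,0,0.3,87.6]
    - [-0.45,0.88,0,0.36,87.6]
    - [-0.45,0.95,0,0.36,87.6]
    - [-0.45,0.95,0,0.36,87.6]

```text
time_s: 1.43
tcp_pos: [0.4933, -0.182, 0.3007]
eef_rot: [179.9, -0.0, 169.1]
contact_force: [0.3, -0.1, -0.0]
gripper_width: 0.0879
gripper_force: 0.0
```

```bash
python3 -c "
from h import *
mv((.5,0,.30,-191),(.495,.06,.3,-191))"
```

```text
t 1.43 tcp [ 0.4933 -0.182   0.3007] rpy [ 1.7995e+02 -1.0000e-02  1.6908e+02] w 0.0879 F [ 0.3 -0.1 -0. ] j [   1.    4.  -11.   -0.  -75. -102.]
(0.5, 0, 0.3, -191) -> [0.111 0.72  0.003] turn 0.001 rows>=4.4
(0.495, 0.06, 0.3, -191) -> [0.177 0.952 0.003] turn 0.001 rows>=1.4
```

>>> step_arm:
  plan:
    - [0.03,0.15,0,0,87.6]
    - [0.06,0.31,0,0,87.6]
    - [0.09,0.47,0,0,87.6]
    - [0.12,0.63,0,0,87.6]
    - [0.15,0.8,0,0,87.6]
    - [0.18,0.95,0,0,87.6]
    - [0.18,0.95,0,0,87.6]

```text
time_s: 2.02
tcp_pos: [0.4947, 0.0608, 0.3005]
eef_rot: [180.0, -0.0, 169.1]
contact_force: [0.7, -0.9, -0.3]
gripper_width: 0.0876
gripper_force: 0.0
```

```bash
python3 -c "
from h import *
mv((.4848,.3085,.30,-191))"
```

```text
t 2.02 tcp [0.4947 0.0608 0.3005] rpy [ 1.7995e+02 -1.0000e-02  1.6915e+02] w 0.0876 F [ 0.7 -0.9 -0.3] j [  30.    1.  -14.   -0.  -75. -130.]
(0.4848, 0.3085, 0.3, -191) -> [0.225 0.966 0.002] turn 0.002 rows>=5.9
```

>>> step_arm:
  plan:
    - [0.03,0.15,0,0,87.6]
    - [0.06,0.31,0,0,87.6]
    - [0.1,0.47,0,0,87.6]
    - [0.14,0.63,0,0,87.6]
    - [0.18,0.8,0,0,87.6]
    - [0.225,0.966,0,0,87.6]
    - [0.225,0.966,0,0,87.6]
    - [0.225,0.966,0,0,87.6]

```text
time_s: 2.68
tcp_pos: [0.4856, 0.3054, 0.2995]
eef_rot: [-179.9, -0.1, 169.1]
contact_force: [-0.6, -0.5, 0.5]
gripper_width: 0.0872
gripper_force: 0.0
```

```bash
python3 -c "
from h import *
mv((.4848,.3085,.18,-191))
t=eyes.capture('top'); s=eyes.capture('scene')
crops('pics/c2.png',[(t,150,180,5),(s,310,200,3.5)])"
```

```text
t 2.68 tcp [0.4856 0.3054 0.2995] rpy [-1.7989e+02 -7.0000e-02  1.6906e+02] w 0.0872 F [-0.6 -0.5  0.5] j [  52.    9.   -6.   -0.  -76. -153.]
(0.4848, 0.3085, 0.18, -191) -> [0.005 0.011 0.478] turn 0.001 rows>=2.9
```

View pics/c2.png

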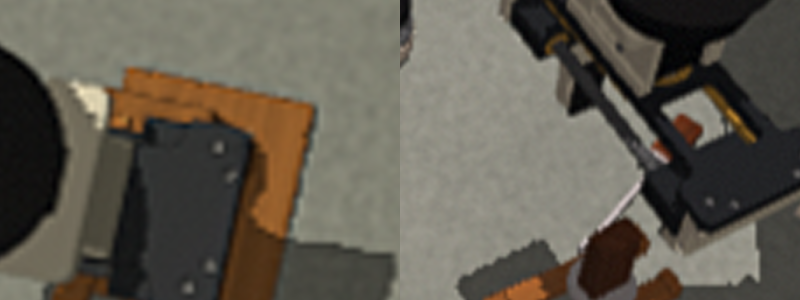

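The crop shows the open gripper above the rack, with the handle (scene tile ≈(612,255)) under the jaws. I descend and close.

>>> step_arm:
  plan:
    - [0.005,0.01,0.12,0,87.6]
    - [0.005,0.01,0.25,0,87.6]
    - [0.005,0.01,0.36,0,87.6]
    - [0.005,0.01,0.43,0,87.6]
    - [0.005,0.01,0.478,0,87.6]
    - [0.005,0.01,0.478,0,87.6]
    - [0.005,0.01,0.478,0,87.6]
    - [0.005,0.01,0.478,0,40]
    - [0.005,0.01,0.478,0,40]
    - [0.005,0.01,0.478,0,26]
    - [0.005,0.01,0.478,0,26]
    - [0.005,0.01,0.478,0,26]
  newtons: 20

```text
time_s: 3.78
tcp_pos: [0.4852, 0.3067, 0.1818]
eef_rot: [180.0, 0.0, 168.9]
contact_force: [-0.6, -0.1, 0.2]
gripper_width: 0.0599
gripper_force: 0.0
```

>>> step_arm:
  plan:
    - [0,0,0,0,20]
    - [0,0,0,0,18]
    - [0,0,0,0,16]
    - [0,0,0,0,10]
    - [0,0,0,0,10]
    - [0,0,0,0,10]
    - [0,0,0,0,10]
    - [0,0,0,0,10]
  newtons: 30

```text
time_s: 4.45
tcp_pos: [0.4852, 0.3067, 0.1813]
eef_rot: [180.0, 0.0, 168.9]
contact_force: [-0.3, 1.9, 0.2]
gripper_width: 0.0176
gripper_force: 30.0
```

```bash
python3 -c "
from h import *
mv((.47,.3085,.2,-193),(.36,.33,.2,-193))
t=eyes.capture('top'); s=eyes.capture('scene')
crops('pics/c3.png',[(t,150,180,5),(s,330,220,5)])"
```

```text
t 4.45 tcp [0.4852 0.3067 0.1813] rpy [1.7998e+02 1.0000e-02 1.6891e+02] w 0.0176 F [-0.3  1.9  0.2] j [  52.   13.  -16.   -0.  -61. -153.]
(0.47, 0.3085, 0.2, -193) -> [ 0.061 -0.004 -0.075] turn 0.032 rows>=0.6
(0.36, 0.33, 0.2, -193) -> [ 0.509 -0.005 -0.075] turn 0.032 rows>=2.7
```

View pics/c3.png

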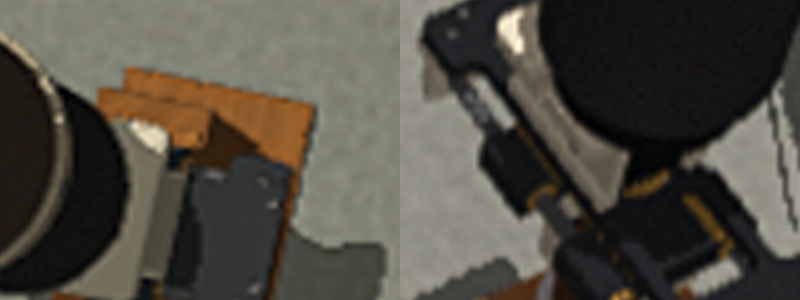

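>>> step_arm:
  plan:
    - [0,0,-0.03,0,10]
    - [0,0,-0.07,0,10]
    - [0,0,-0.07,0,10]
    - [0,0,-0.07,0,10]
    - [0.06,0.002,-0.07,0,10]
    - [0.12,0.005,-0.07,0,10]
    - [0.2,0.008,-0.07,0,10]
    - [0.28,0.011,-0.07,0,10]
    - [0.36,0.014,-0.07,0,10]
    - [0.4,0.016,-0.1,0,10]
    - [0.4,0.016,-0.2,0,10]
    - [0.4,0.016,-0.3,0,10]
  newtons: 45

```text
time_s: 5.55
tcp_pos: [0.3868, 0.3292, 0.2567]
eef_rot: [-179.9, -0.0, 169.0]
contact_force: [-0.4, 1.8, -1.3]
gripper_width: 0.0176
gripper_force: 45.0
```

```bash
python3 -c "
from h import *
mv((.40,.33,.34,-188),(.46,.16,.34,-188),(.576,.014,.34,-188))
t=eyes.capture('top'); s=eyes.capture('scene')
crops('pics/c4.png',[(t,150,180,2.5),(s,300,180,3)])"
```

```text
t 5.55 tcp [0.3868 0.3292 0.2567] rpy [-1.7988e+02 -4.0000e-02  1.6899e+02] w 0.0176 F [-0.4  1.8 -1.3] j [  63.    4.  -17.   -0.  -69. -164.]
(0.4, 0.33, 0.34, -188) -> [-0.051  0.013 -0.333] turn -0.05 rows>=2.0
(0.46, 0.16, 0.34, -188) -> [-0.417 -0.609 -0.333] turn -0.05 rows>=4.3
(0.576, 0.014, 0.34, -188) -> [-0.984 -1.093 -0.333] turn -0.05 rows>=4.5
```

View pics/c4.png

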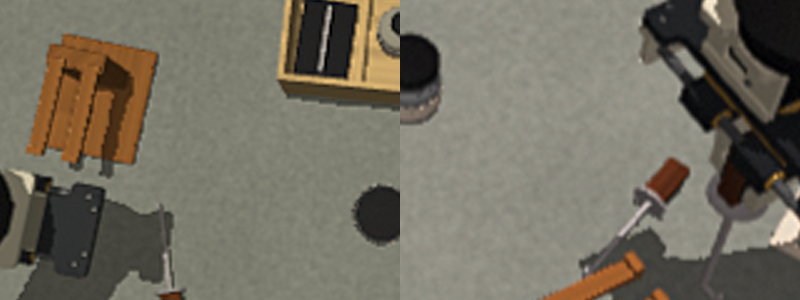

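The crop shows the tool clear of the empty rack fork, upright in the jaws. I go towards the box at height.

>>> step_arm:
  plan:
    - [-0.02,0,-0.1,0,10]
    - [-0.05,0,-0.22,-0.02,10]
    - [-0.1,-0.05,-0.31,-0.05,10]
    - [-0.17,-0.15,-0.31,-0.05,10]
    - [-0.25,-0.27,-0.31,-0.05,10]
    - [-0.33,-0.4,-0.31,-0.05,10]
    - [-0.41,-0.53,-0.31,-0.05,10]
    - [-0.5,-0.65,-0.31,-0.05,10]
    - [-0.6,-0.77,-0.31,-0.05,10]
    - [-0.7,-0.87,-0.31,-0.05,10]
    - [-0.8,-0.95,-0.31,-0.05,10]
    - [-0.8,-0.95,-0.31,-0.05,10]

```text
time_s: 6.65
tcp_pos: [0.5405, 0.0542, 0.3331]
eef_rot: [-179.9, -0.0, 171.7]
contact_force: [0.4, 0.4, -1.5]
gripper_width: 0.0178
gripper_force: 45.0
```

```bash
python3 -c "
from h import *
mv((.578,.017,.33,-187.6))"
```

```text
t 6.65 tcp [0.5405 0.0542 0.3331] rpy [-1.7991e+02 -3.0000e-02  1.7169e+02] w 0.0178 F [ 0.4  0.4 -1.5] j [  26.    5.   -6.    0.  -79. -125.]
(0.578, 0.017, 0.33, -187.6) -> [-0.17  -0.126  0.012] turn -0.012 rows>=1.3
```

>>> step_arm:
  plan:
    - [-0.06,-0.05,0,0,10]
    - [-0.12,-0.09,0,-0.01,10]
    - [-0.17,-0.126,0.01,-0.01,10]
    - [-0.17,-0.126,0.01,-0.01,10]
    - [-0.17,-0.126,0.01,-0.01,10]
    - [-0.17,-0.126,0.01,-0.01,10]
    - [-0.17,-0.126,0.01,-0.01,10]

```text
time_s: 7.23
tcp_pos: [0.5756, 0.0213, 0.3315]
eef_rot: [180.0, 0.0, 172.5]
contact_force: [0.5, 0.9, -0.9]
gripper_width: 0.0177
gripper_force: 45.0
```

```bash
python3 -c "
from h import *
mv((.578,.017,.17,-187.6))
s=eyes.capture('scene').copy(); t=eyes.capture('top')
p=r.get_state()['tcp_pos']; y=np.radians(r.get_state()['eef_rot'][2]-180)
ax=p+[0,0,-.1443]; hk=p+[-np.sin(y)*.009,np.cos(y)*.009,-.1393]
tip=p+[-np.sin(y)*.018,np.cos(y)*.018,-.1298]; col=p+[0,0,-.0163]
u=np.array([proj('scene',q) for q in (ax,hk,tip,col)]); print(u)
x0,y0=u.mean(0)-[40,50]; x0=int(x0);y0=int(y0)
T=cv2.warpAffine(s[:,:,::-1].copy(),np.float32([[6,0,-x0*6],[0,6,-y0*6]]),(480,560),flags=cv2.INTER_CUBIC); 
for q in u: cv2.drawMarker(T,tuple(int(v) for v in (q-[x0,y0])*6),(0,255,0),0,10,1)
cv2.imwrite('pics/c5.png',T)"
```

```text
t 7.23 tcp [0.5756 0.0213 0.3315] rpy [179.99   0.   172.52] w 0.0177 F [ 0.5  0.9 -0.9] j [  22.    8.   -2.   -0.  -79. -119.]
(0.578, 0.017, 0.17, -187.6) -> [-0.012 -0.016  0.646] turn 0.002 rows>=3.9
[[255.27541596 215.77480528]
 [257.07362202 217.13002168]
 [258.82658522 217.37793171]
 [252.72140084 181.00813566]]
```

View pics/c5.png

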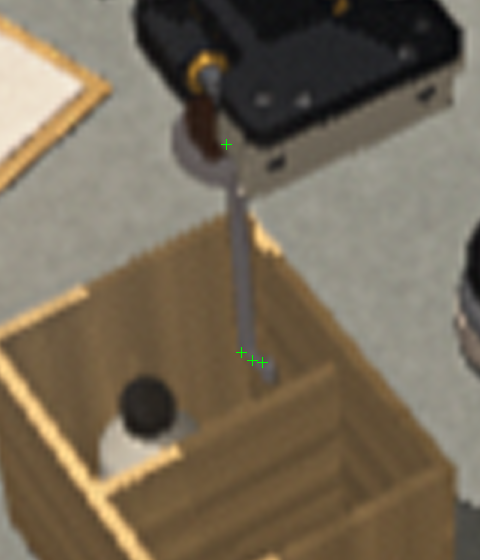

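The shaft (from (237,190) to (247,345)) hangs vertical in the scene crop. The hook tip at (268,378) points to +y, above the baren's bay and clear of the divider. I nudge and settle.

>>> step_arm:
  plan:
    - [-0.008,-0.023,0,0,10]
    - [-0.008,-0.023,0,0,10]
    - [-0.008,-0.023,0,0,10]
    - [-0.008,-0.023,0,0,10]
    - [-0.008,-0.023,0,0,10]
    - [-0.008,-0.023,0,0,10]

```text
time_s: 7.83
tcp_pos: [0.5772, 0.015, 0.3313]
eef_rot: [180.0, -0.0, 172.5]
contact_force: [0.3, -0.0, -1.7]
gripper_width: 0.0177
gripper_force: 45.0
```

```bash
python3 -c "
from h import *
mv((.578,.0155,.255,-187.6),(.578,.0155,.169,-187.6))"
```

```text
t 7.83 tcp [0.5772 0.015  0.3313] rpy [180.    -0.   172.51] w 0.0177 F [ 0.3 -0.  -1.7] j [  21.    8.   -2.   -0.  -80. -118.]
(0.578, 0.0155, 0.255, -187.6) -> [-0.003  0.002  0.305] turn 0.002 rows>=1.8
(0.578, 0.0155, 0.169, -187.6) -> [-0.003  0.002  0.649] turn 0.002 rows>=2.1
```

>>> step_arm:
  plan:
    - [0,0,0.08,0,10]
    - [0,0,0.17,0,10]
    - [0,0,0.26,0,10]
    - [0,0,0.34,0,10]
    - [0,0,0.41,0,10]
    - [0,0,0.48,0,10]
    - [0,0,0.52,0,10]
    - [0,0,0.56,0,10]
    - [0,0,0.6,0,10]
    - [0,0,0.64,0,10]
    - [0,0,0.65,0,10]
    - [0,0,0.65,0,10]

```text
time_s: 8.83
tcp_pos: [0.5769, 0.0149, 0.1681]
eef_rot: [-180.0, -0.1, 172.5]
contact_force: [-0.3, -0.1, -1.3]
gripper_width: 0.0179
gripper_force: 45.0
```

```bash
python3 -c "
from h import *
mv((.5807,.035,.169,-187.6))"
```

```text
t 8.83 tcp [0.5769 0.0149 0.1681] rpy [-1.7997e+02 -6.0000e-02  1.7250e+02] w 0.0179 F [-0.3 -0.1 -1.3] j [  21.   14.  -17.   -0.  -59. -118.]
(0.5807, 0.035, 0.169, -187.6) -> [-0.005  0.082 -0.004] turn 0.002 rows>=0.5
```

>>> step_arm:
  plan:
    - [0,0.015,0,0,10]
    - [0,0.03,0,0,10]
    - [0,0.045,0,0,10]
    - [0,0.06,0,0,10]
    - [0,0.07,0,0,10]
    - [0,0.08,0,0,10]
    - [0,0.08,0,0,10]
    - [0,0.08,0,0,10]
    - [0,0.08,0,0,10]

```text
time_s: 9.58
tcp_pos: [0.5798, 0.0348, 0.1688]
eef_rot: [-180.0, -0.0, 172.5]
contact_force: [-0.9, -0.3, 0.5]
gripper_width: 0.0175
gripper_force: 45.0
```

>>> step_arm:
  plan:
    - [0,0,-0.01,0,10]
    - [0,0,-0.025,0,10]
    - [0,0,-0.04,0,10]
    - [0,0,-0.055,0,10]
    - [0,0,-0.07,0,10]
    - [0,0,-0.085,0,10]
    - [0,0,-0.1,0,10]
    - [0,0,-0.115,0,10]
    - [0,0,-0.12,0,10]
    - [0,0,-0.12,0,10]
    - [0,0,-0.12,0,10]
    - [0,0,-0.12,0,10]

```text
time_s: 10.58
tcp_pos: [0.5796, 0.0348, 0.1985]
eef_rot: [-180.0, -0.0, 172.5]
contact_force: [0.1, 0.5, -3.6]
gripper_width: 0.0177
gripper_force: 45.0
```

```bash
python3 -c "
from h import *
mv((.581,.035,.35,-187.6))
s=eyes.capture('scene'); t=eyes.capture('top')
crops('pics/c6.png',[(s,205,160,3.5),(t,255,158,4)])"
```

```text
t 10.58 tcp [0.5796 0.0348 0.1985] rpy [-1.7999e+02 -3.0000e-02  1.7250e+02] w 0.0177 F [ 0.1  0.5 -3.6] j [  23.   13.  -14.   -0.  -63. -120.]
(0.581, 0.035, 0.35, -187.6) -> [-0.005  0.001 -0.606] turn 0.002 rows>=3.6
```

Wrist load rose by about 2 N, so the baren is on the hook. I lift it out slowly.

>>> step_arm:
  plan:
    - [0,0,-0.015,0,10]
    - [0,0,-0.04,0,10]
    - [0,0,-0.07,0,10]
    - [0,0,-0.1,0,10]
    - [0,0,-0.13,0,10]
    - [0,0,-0.16,0,10]
    - [0,0,-0.19,0,10]
    - [0,0,-0.22,0,10]
    - [0,0,-0.25,0,10]
    - [0,0,-0.28,0,10]
    - [0,0,-0.3,0,10]
    - [0,0,-0.31,0,10]

```text
time_s: 11.68
tcp_pos: [0.5801, 0.0349, 0.2774]
eef_rot: [180.0, 0.1, 172.5]
contact_force: [0.4, -0.1, -3.5]
gripper_width: 0.0181
gripper_force: 45.0
```

>>> step_arm:
  plan:
    - [0,0,-0.015,0,10]
    - [0,0,-0.04,0,10]
    - [0,0,-0.07,0,10]
    - [0,0,-0.1,0,10]
    - [0,0,-0.14,0,10]
    - [0,0,-0.18,0,10]
    - [0,0,-0.22,0,10]
    - [0,0,-0.26,0,10]
    - [0,0,-0.3,0,10]
    - [0,0,-0.33,0,10]
    - [0,0,-0.345,0,10]
    - [0,0,-0.345,0,10]

```text
time_s: 12.68
tcp_pos: [0.5801, 0.0349, 0.3637]
eef_rot: [180.0, 0.1, 172.5]
contact_force: [-0.1, 0.3, -3.5]
gripper_width: 0.0182
gripper_force: 45.0
```

```bash
python3 -c "
from h import *
mv((.57,-.15,.36,-187.6),(.554,-.328,.36,-187.6))
s=eyes.capture('scene'); t=eyes.capture('top')
crops('pics/c6.png',[(s,205,130,3.5),(t,230,138,4)])"
```

```text
t 12.68 tcp [0.5801 0.0349 0.3637] rpy [1.7996e+02 8.0000e-02 1.7251e+02] w 0.0182 F [-0.1  0.3 -3.5] j [  23.    8.    2.    0.  -83. -120.]
(0.57, -0.15, 0.36, -187.6) -> [-0.056 -0.738  0.015] turn 0.002 rows>=4.4
(0.554, -0.328, 0.36, -187.6) -> [-0.086 -1.453  0.015] turn 0.002 rows>=4.3
```

View pics/c6.png

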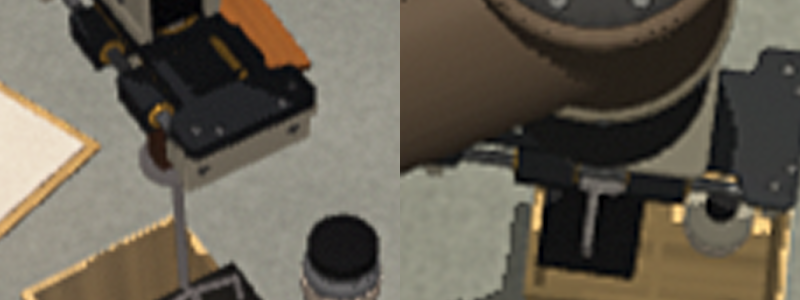

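The baren hangs level on the hook, just above the box rim ((215,285) in the left tile). I carry it to the board.

>>> step_arm:
  plan:
    - [0,-0.01,0,0,10]
    - [0,-0.03,0,0,10]
    - [-0.01,-0.06,0,0,10]
    - [-0.01,-0.1,0,0,10]
    - [-0.02,-0.15,0,0,10]
    - [-0.02,-0.21,0,0,10]
    - [-0.03,-0.28,0,0,10]
    - [-0.03,-0.35,0,0,10]
    - [-0.04,-0.42,0,0,10]
    - [-0.04,-0.49,0,0,10]
    - [-0.05,-0.56,0,0,10]
    - [-0.05,-0.63,0,0,10]

```text
time_s: 13.78
tcp_pos: [0.5713, -0.1252, 0.3626]
eef_rot: [-180.0, 0.0, 172.5]
contact_force: [-0.2, 0.7, -3.5]
gripper_width: 0.0175
gripper_force: 45.0
```

>>> step_arm:
  plan:
    - [0,-0.07,0,0,10]
    - [0,-0.14,0,0,10]
    - [-0.01,-0.21,0,0,10]
    - [-0.01,-0.28,0,0,10]
    - [-0.01,-0.35,0,0,10]
    - [-0.02,-0.42,0,0,10]
    - [-0.02,-0.49,0,0,10]
    - [-0.02,-0.56,0,0,10]
    - [-0.03,-0.62,0,0,10]
    - [-0.03,-0.67,0,0,10]
    - [-0.03,-0.71,0,0,10]
    - [-0.03,-0.74,0,0,10]

```text
time_s: 14.78
tcp_pos: [0.5543, -0.3089, 0.3624]
eef_rot: [-180.0, -0.0, 172.4]
contact_force: [0.0, 1.3, -3.7]
gripper_width: 0.0178
gripper_force: 45.0
```

>>> step_arm:
  plan:
    - [0,-0.02,0,0,10]
    - [0,-0.04,0,0,10]
    - [0,-0.05,0,0,10]
    - [0,-0.055,0,0,10]
    - [0,-0.055,0,0,10]
    - [0,-0.055,0,0,10]
    - [0,-0.055,0,0,10]
    - [0,-0.055,0,0,10]
    - [0,-0.055,0,0,10]
    - [0,-0.055,0,0,10]
    - [0,-0.055,0,0,10]
    - [0,-0.055,0,0,10]

```text
time_s: 15.78
tcp_pos: [0.5532, -0.321, 0.3626]
eef_rot: [-180.0, 0.0, 172.5]
contact_force: [-0.3, 0.0, -3.3]
gripper_width: 0.0179
gripper_force: 45.0
```

```bash
python3 -c "
from h import *
mv((.554,-.328,.36,-187.6),(.554,-.328,.21,-187.6),(.554,-.328,.189,-187.6))
s=eyes.capture('scene'); t=eyes.capture('top')
crops('pics/c7.png',[(s,130,80,3.3),(t,350,140,4)])"
```

```text
t 15.78 tcp [ 0.5532 -0.321   0.3626] rpy [-180.      0.    172.51] w 0.0179 F [-0.3  0.  -3.3] j [-13.  14.   9.   0. -85. -85.]
(0.554, -0.328, 0.36, -187.6) -> [-0.007 -0.028  0.01 ] turn 0.002 rows>=0.2
(0.554, -0.328, 0.21, -187.6) -> [-0.007 -0.028  0.61 ] turn 0.002 rows>=3.6
(0.554, -0.328, 0.189, -187.6) -> [-0.007 -0.028  0.694] turn 0.002 rows>=0.5
```

View pics/c7.png

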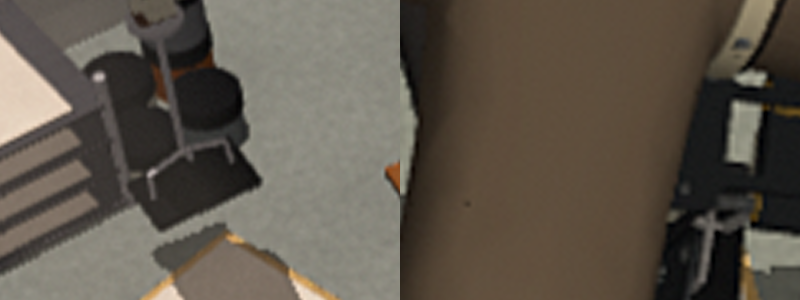

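The baren hangs level, right way up, over the board. I lower it, slowly at the end.

>>> step_arm:
  plan:
    - [-0.005,-0.015,0.02,0,10]
    - [-0.007,-0.028,0.06,0,10]
    - [-0.007,-0.028,0.12,0,10]
    - [-0.007,-0.028,0.19,0,10]
    - [-0.007,-0.028,0.26,0,10]
    - [-0.007,-0.028,0.33,0,10]
    - [-0.007,-0.028,0.4,0,10]
    - [-0.007,-0.028,0.46,0,10]
    - [-0.007,-0.028,0.52,0,10]
    - [-0.007,-0.028,0.57,0,10]
    - [-0.007,-0.028,0.6,0,10]
    - [-0.007,-0.028,0.61,0,10]

```text
time_s: 16.88
tcp_pos: [0.553, -0.328, 0.2077]
eef_rot: [180.0, -0.2, 172.5]
contact_force: [0.2, 0.2, -3.5]
gripper_width: 0.0179
gripper_force: 45.0
```

>>> step_arm:
  plan:
    - [0,0,0.01,0,10]
    - [0,0,0.025,0,10]
    - [0,0,0.04,0,10]
    - [0,0,0.055,0,10]
    - [0,0,0.07,0,10]
    - [0,0,0.085,0,10]
    - [0,0,0.1,0,10]
    - [0,0,0.115,0,10]
    - [0,0,0.13,0,10]
    - [0,0,0.14,0,10]
    - [0,0,0.14,0,10]
    - [0,0,0.14,0,10]

```text
time_s: 17.88
tcp_pos: [0.554, -0.3282, 0.175]
eef_rot: [-180.0, -0.0, 172.5]
contact_force: [-0.6, -0.3, -1.4]
gripper_width: 0.0177
gripper_force: 45.0
```

```bash
python3 -c "
from h import *
mv((.554,-.328,.175,-187.6),(.550,-.354,.175,-187.6))"
```

```text
t 17.88 tcp [ 0.554  -0.3282  0.175 ] rpy [-1.8000e+02 -1.0000e-02  1.7251e+02] w 0.0177 F [-0.6 -0.3 -1.4] j [-13.  20.  -8.   0. -63. -84.]
(0.554, -0.328, 0.175, -187.6) -> [-0.     0.001 -0.   ] turn 0.002 rows>=0.0
(0.55, -0.354, 0.175, -187.6) -> [ 0.002 -0.104 -0.   ] turn 0.002 rows>=0.6
```

Load is off. I back the hook out and then raise it.

>>> step_arm:
  plan:
    - [0,-0.015,0,0,10]
    - [0,-0.03,0,0,10]
    - [0,-0.045,0,0,10]
    - [0,-0.06,0,0,10]
    - [0,-0.075,0,0,10]
    - [0,-0.09,0,0,10]
    - [0,-0.105,0,0,10]
    - [0,-0.115,0,0,10]
    - [0,-0.115,0,0,10]
    - [0,-0.115,0,0,10]
    - [0,-0.115,0,0,10]

```text
time_s: 18.8
tcp_pos: [0.5502, -0.3566, 0.175]
eef_rot: [180.0, -0.0, 172.5]
contact_force: [-0.3, -0.2, -1.1]
gripper_width: 0.0181
gripper_force: 45.0
```

>>> step_arm:
  plan:
    - [0,0,-0.02,0,10]
    - [0,0,-0.05,0,10]
    - [0,0,-0.08,0,10]
    - [0,0,-0.12,0,10]
    - [0,0,-0.18,0,10]
    - [0,0,-0.25,0,10]
    - [0,0,-0.35,0,10]
    - [0,0,-0.45,0,10]
    - [0,0,-0.55,0,10]
    - [0,0,-0.64,0,10]
    - [0,0,-0.64,0,10]

```text
time_s: 19.72
tcp_pos: [0.5516, -0.3579, 0.3423]
eef_rot: [-179.8, 0.5, 172.5]
contact_force: [0.8, -0.4, -0.2]
gripper_width: 0.0179
gripper_force: 45.0
```

```bash
python3 -c "
from h import *
mv((.54,-.12,.335,-191))
s=eyes.capture('scene'); np.save('pics/s8.npy',s)
crops('pics/c8.png',[(s,120,110,3.3),(s,300,180,3)])"
```

```text
t 19.72 tcp [ 0.5516 -0.3579  0.3423] rpy [-179.8     0.5   172.53] w 0.0179 F [ 0.8 -0.4 -0.2] j [-16.  16.   9.   0. -82. -82.]
(0.54, -0.12, 0.335, -191) -> [0.17  0.937 0.029] turn 0.059 rows>=5.7
```

View pics/c8.png

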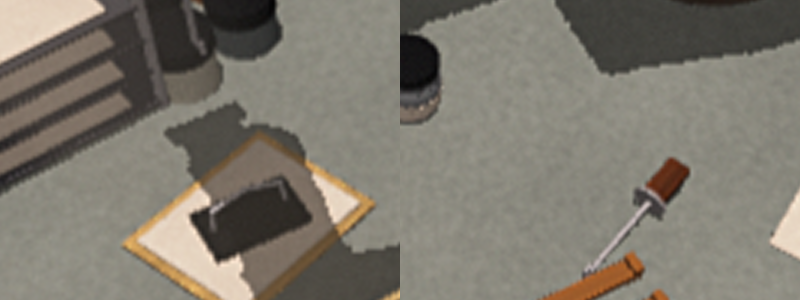

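The baren sits flat and upright, with its block centred at tile (252,220) against the board centre at about (250,220). I return the hook to its rack.

>>> step_arm:
  plan:
    - [0.02,0.1,0.01,0,10]
    - [0.05,0.22,0.02,0.02,10]
    - [0.08,0.35,0.02,0.04,10]
    - [0.11,0.5,0.02,0.06,10]
    - [0.14,0.65,0.02,0.06,10]
    - [0.16,0.8,0.02,0.06,10]
    - [0.18,0.95,0.02,0.06,10]
    - [0.18,0.98,0.02,0.06,10]
    - [0.18,0.98,0.02,0.06,10]
    - [0.18,0.98,0.02,0.06,10]

```text
time_s: 20.6
tcp_pos: [0.5374, -0.1074, 0.3301]
eef_rot: [-180.0, -0.0, 169.0]
contact_force: [-0.6, -0.1, -1.6]
gripper_width: 0.0177
gripper_force: 45.0
```

```bash
python3 -c "
from h import *
mv((.47,.12,.335,168.9))"
```

```text
t 20.60 tcp [ 0.5374 -0.1074  0.3301] rpy [-1.8000e+02 -1.0000e-02  1.6901e+02] w 0.0177 F [-0.6 -0.1 -1.6] j [   9.    6.   -6.    0.  -79. -110.]
(0.47, 0.12, 0.335, 168.9) -> [ 0.438  0.842 -0.02 ] turn 0.002 rows>=5.7
```

>>> step_arm:
  plan:
    - [0.06,0.1,0,0,10]
    - [0.12,0.22,0,0,10]
    - [0.19,0.35,0,0,10]
    - [0.26,0.5,0,0,10]
    - [0.34,0.65,0,0,10]
    - [0.42,0.8,0,0,10]
    - [0.48,0.9,0,0,10]
    - [0.48,0.9,0,0,10]
    - [0.48,0.9,0,0,10]
    - [0.48,0.9,0,0,10]

```text
time_s: 21.43
tcp_pos: [0.4634, 0.1352, 0.3299]
eef_rot: [-180.0, -0.0, 168.9]
contact_force: [-0.0, 0.2, -0.8]
gripper_width: 0.0176
gripper_force: 45.0
```

```bash
python3 -c "
from h import *
mv((.3868,.3292,.3,168.9),(.3868,.3292,.199,168.9))"
```

```text
t 21.43 tcp [0.4634 0.1352 0.3299] rpy [-1.7997e+02 -1.0000e-02  1.6888e+02] w 0.0176 F [-0.   0.2 -0.8] j [  40.   -1.  -13.    0.  -79. -141.]
(0.3868, 0.3292, 0.3, 168.9) -> [0.45  0.702 0.12 ] turn -0.0 rows>=5.1
(0.3868, 0.3292, 0.199, 168.9) -> [0.45  0.702 0.524] turn -0.0 rows>=2.4
```

>>> step_arm:
  plan:
    - [0.06,0.1,0,0,10]
    - [0.13,0.22,0,0,10]
    - [0.22,0.35,0,0,10]
    - [0.31,0.49,0,0,10]
    - [0.39,0.61,0,0,10]
    - [0.45,0.702,0.05,0,10]
    - [0.45,0.702,0.18,0,10]
    - [0.45,0.702,0.32,0,10]
    - [0.45,0.702,0.45,0,10]
    - [0.45,0.702,0.52,0,10]
    - [0.45,0.702,0.52,0,10]
    - [0.45,0.702,0.52,0,10]

```text
time_s: 22.43
tcp_pos: [0.3876, 0.3285, 0.1998]
eef_rot: [-179.9, -0.0, 168.8]
contact_force: [-0.5, 0.0, 0.1]
gripper_width: 0.0176
gripper_force: 45.0
```

>>> step_arm:
  plan:
    - [0,0,0,0,10]
    - [0,0,0,0,10]
    - [0,0,0,0,10]

```text
time_s: 22.68
tcp_pos: [0.3873, 0.3303, 0.2016]
eef_rot: [179.9, 0.1, 168.9]
contact_force: [0.2, -1.2, -1.5]
gripper_width: 0.0178
gripper_force: 45.0
```

```bash
python3 -c "
from h import *
mv((.3868,.3292,.198,168.9),(.4852,.3067,.198,168.9),(.4852,.3067,.181,168.9))"
```

```text
t 22.68 tcp [0.3873 0.3303 0.2016] rpy [1.7985e+02 6.0000e-02 1.6888e+02] w 0.0178 F [ 0.2 -1.2 -1.5] j [  63.    6.  -22.    0.  -62. -164.]
(0.3868, 0.3292, 0.198, 168.9) -> [ 0.001 -0.005  0.015] turn -0.0 rows>=0.1
(0.4852, 0.3067, 0.198, 168.9) -> [-0.403 -0.017  0.015] turn -0.0 rows>=2.4
(0.4852, 0.3067, 0.181, 168.9) -> [-0.403 -0.017  0.083] turn -0.0 rows>=0.4
```

>>> step_arm:
  plan:
    - [-0.04,-0.002,0.01,0,10]
    - [-0.08,-0.004,0.01,0,10]
    - [-0.13,-0.006,0.01,0,10]
    - [-0.18,-0.008,0.01,0,10]
    - [-0.23,-0.01,0.01,0,10]
    - [-0.28,-0.012,0.01,0,10]
    - [-0.33,-0.014,0.01,0,10]
    - [-0.37,-0.016,0.01,0,10]
    - [-0.403,-0.017,0.01,0,10]
    - [-0.403,-0.017,0.01,0,10]
    - [-0.403,-0.017,0.01,0,10]
    - [-0.403,-0.017,0.01,0,10]

```text
time_s: 23.68
tcp_pos: [0.4843, 0.3062, 0.1975]
eef_rot: [-180.0, -0.0, 168.9]
contact_force: [-0.1, 0.1, -1.1]
gripper_width: 0.0181
gripper_force: 45.0
```

```bash
python3 -c "
from h import *
mv((.4852,.3067,.183,168.9),(.4852,.3067,.181,168.9))"
```

```text
t 23.68 tcp [0.4843 0.3062 0.1975] rpy [-1.7999e+02 -2.0000e-02  1.6889e+02] w 0.0181 F [-0.1  0.1 -1.1] j [  52.   12.  -15.   -0.  -63. -153.]
(0.4852, 0.3067, 0.183, 168.9) -> [-0.003  0.003  0.058] turn -0.0 rows>=0.3
(0.4852, 0.3067, 0.181, 168.9) -> [-0.003  0.003  0.066] turn -0.0 rows>=0.0
```

>>> step_arm:
  plan:
    - [-0.003,0.003,0.015,0,10]
    - [-0.003,0.003,0.03,0,10]
    - [-0.003,0.003,0.045,0,10]
    - [-0.003,0.003,0.055,0,10]
    - [-0.003,0.003,0.062,0,10]
    - [-0.003,0.003,0.066,0,10]
    - [-0.003,0.003,0.068,0,10]
    - [-0.003,0.003,0.068,0,10]
    - [-0.003,0.003,0.068,0,10]

```text
time_s: 24.43
tcp_pos: [0.4852, 0.3068, 0.1813]
eef_rot: [180.0, 0.0, 168.9]
contact_force: [-4.4, -0.6, 4.3]
gripper_width: 0.0179
gripper_force: 45.0
```

```bash
python3 -c "
from h import *
mv((.4852,.3067,.181,168.9))"
```

```text
t 24.43 tcp [0.4852 0.3068 0.1813] rpy [180.     0.   168.92] w 0.0179 F [-4.4 -0.6  4.3] j [  52.   13.  -16.    0.  -61. -153.]
(0.4852, 0.3067, 0.181, 168.9) -> [-0.    -0.001  0.001] turn 0.0 rows>=0.0
```

Resting on the prongs. I release it and rise.

>>> step_arm:
  plan:
    - [0,0,0,0,20]
    - [0,0,0,0,24]
    - [0,0,0,0,30]
    - [0,0,0,0,45]
    - [0,0,0,0,60]
    - [0,0,0,0,75]
    - [0,0,0,0,80]
    - [0,0,0,0,80]
    - [0,0,0,0,80]
    - [0,0,0,0,80]
    - [0,0,0,0,80]
    - [0,0,0,0,80]

```text
time_s: 25.43
tcp_pos: [0.4854, 0.3069, 0.1806]
eef_rot: [-180.0, -0.0, 168.9]
contact_force: [0.4, -0.3, -0.3]
gripper_width: 0.079
gripper_force: 0.0
```

>>> step_arm:
  plan:
    - [0,0,-0.05,0,80]
    - [0,0,-0.13,0,80]
    - [0,0,-0.22,0,80]
    - [0,0,-0.32,0,80]
    - [0,0,-0.42,0,80]
    - [0,0,-0.5,0,80]
    - [0.05,0,-0.55,0,80]
    - [0.15,-0.1,-0.6,0,80]
    - [0.25,-0.25,-0.6,0,80]
    - [0.3,-0.4,-0.6,0,80]
    - [0.3,-0.55,-0.6,0,80]
    - [0.3,-0.7,-0.6,0,80]

```text
time_s: 26.43
tcp_pos: [0.3762, 0.1482, 0.3304]
eef_rot: [180.0, 0.0, 169.0]
contact_force: [1.3, -0.6, 0.6]
gripper_width: 0.0799
gripper_force: 0.0
```

>>> step_arm:
  plan:
    - [0,-0.15,0,0,80]
    - [-0.05,-0.3,0,0,80]
    - [-0.1,-0.45,0,0,80]
    - [-0.1,-0.55,0,0,80]
    - [-0.1,-0.6,0,0,80]
    - [-0.1,-0.6,0,0,80]
    - [-0.1,-0.6,0,0,80]
    - [-0.1,-0.6,0,0,80]

```text
time_s: 27.1
tcp_pos: [0.3736, -0.0021, 0.3304]
eef_rot: [180.0, -0.0, 168.9]
contact_force: [-0.1, 0.6, -0.0]
gripper_width: 0.0802
gripper_force: 0.0
```

```bash
python3 - <<'E'
from h import *
mv((.485,.3,.3,168.9))
np.set_printoptions(precision=4,suppress=True)
t=eyes.capture("top"); s=eyes.capture("scene"); t0=np.load("pics/top0.npy"); s0=np.load("pics/scene0.npy"); s8=np.load("pics/s8.npy")
def collar(t):
    hsv=cv2.cvtColor(t,cv2.COLOR_RGB2HSV); m=np.zeros(t.shape[:2],bool); m[205:245,155:195]=1; m&=(hsv[...,2]>150)&(hsv[...,1]<60)
    ys,xs=np.nonzero(m); P=np.array([plane("top",(x,y),.169)[:2] for x,y in zip(xs,ys)],np.float32)
    return len(P),(cv2.minEnclosingCircle(P) if len(P) else None)
print(collar(t0),collar(t))
# what changed between first and now, per region (mean abs diff)
for n,a,b,(x0,y0,x1,y1) in [("rack scene",s0,s,(310,230,400,350)),("rack top",t0,t,(155,190,215,250)),("board top",t0,t,(370,160,450,245)),("jarback",t0,t,(245,110,275,160)),("brayer",t0,t,(340,125,410,175))]:
    d=np.abs(a[y0:y1,x0:x1].astype(int)-b[y0:y1,x0:x1]).max(2); print(n,d.mean().round(2),(d>40).sum())
# baren block on the board
for im,n in((t,"top"),(s,"scene")):
    hsv=cv2.cvtColor(im,cv2.COLOR_RGB2HSV); m=(hsv[...,2]<60).astype(np.uint8)
    u=proj(n,(.5554,-.3175,.018)).astype(int); w=np.zeros_like(m); w[u[1]-28:u[1]+28,u[0]-28:u[0]+28]=1
    k=max(cv2.findContours(m*w,0,2)[0],key=cv2.contourArea); rc=cv2.minAreaRect(k); q=np.array([plane(n,p,.018)[:2] for p in cv2.boxPoints(rc)])
    print(n,"baren",q.mean(0),np.linalg.norm(np.roll(q,-1,0)-q,axis=1))
E
```

```text
t 27.10 tcp [ 0.3736 -0.0021  0.3304] rpy [179.98  -0.   168.9 ] w 0.0802 F [-0.1  0.6 -0. ] j [  31.  -13.  -23.   -0.  -81. -132.]
(0.485, 0.3, 0.3, 168.9) -> [-0.205  1.271  0.122] turn -0.0 rows>=7.8
(63, ((0.4851975739002228, 0.30890953540802), 0.021408651024103165)) (65, ((0.4846482574939728, 0.30733248591423035), 0.02152683399617672))
rack scene 7.02 261
rack top 7.28 49
board top 26.47 782
jarback 5.13 0
brayer 5.63 0
top baren [ 0.5542 -0.314 ] [0.0944 0.0606 0.0943 0.0601]
scene baren [ 0.5535 -0.313 ] [0.0983 0.0607 0.0959 0.0592]
```

The collar is back within 2 mm of its start position. The baren is about 4 mm from the board's centre, with its full outline visible. I hand in the job.

```bash
python3 -c "
from plant import workorder
print(workorder.close_job())"
```

```text
the job is handed in; nothing more can be done
None
```

The job is handed in at about 27 s: the baren sits flat and right way up about 4 mm from the board's centre, and the large hook hangs by its collar on the rack, released; the final views showed no shift in the back jar or brayer, and the other bystanders were not checked individually.

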